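Hang a transmitter pack on the hook inside its cabinet

TASK

Take the transmitter pack with the orange handle out of the beech stand, lower it upright through the opening in the top of the cabinet without touching the black frame, and hang it by its belt clip over the steel hook inside. Feel for the hook, because it may be clamped nearer or farther, then press the pack down gently past the sprung keeper until it is fully home, let go, and leave everything else where it is.

Things in the scene. Friction and masses are not known exactly. Their poses are not given: they have to be found in the camera images.
- pack: Transmitter pack to hang, about 160 g (may differ by a quarter): grey body 22 (x) x 60 (y) x 70 (z) mm, orange handle on top, steel belt clip on its +x side. Origin: centre of the body's underside, z up. Antenna stub and knob on the body's top stay below 95 mm.
- pack_grip (a point): Point to grip on the pack's orange handle, 132 mm above the pack's origin. The handle is an upright bar 14 (x) x 34 (y) mm, centred, from 70 to 150 mm above the origin; grip it across its 14 mm (along the pack's x). When hung, its top stands 50 mm above the cabinet's frame.
- pack_clip (a point): Lower end of the belt clip's tongue, at x 20.25, y 0, z 26 mm of the pack. The tongue is 24 mm wide (y), x 18.5 to 22, z 26 to 67 mm; a bridge 16 mm wide (y) at z 60 to 67 joins it to the body, whose back face is x = 11. So there is an 7.5 mm gap between body and tongue, open downward, closed at z = 60 by the bridge.
- spare: A second pack of the same make with a white handle, in the other pocket of the stand. Leave alone.
- stand: Slotted beech stand, fixed, 50 (x) x 200 (y) x 30 (z) mm; origin at the centre of its underside. Two pockets 26 x 64 mm at y = +48 and -48 mm, 20 mm deep (floor 10 mm above the shelf), each holding an upright pack, axes parallel to the stand's, clip towards +x. Which pocket holds which pack changes.
- cabinet: Ash cabinet, fixed, 180 (x) x 200 (y) x 120 (z) mm, walls and floor 8 mm; origin at the centre of its underside on the shelf, z up. A pack hangs with its axes parallel to the cabinet's, belt clip towards +x. A pack that hangs fully home has its origin 20 mm above the cabinet's origin.
- frame: Black frame, the cabinet's top, 8 mm thick (112 to 120 mm above the shelf); origin and axes are the cabinet's. Its opening is 92 (x) x 84 (y) mm, centred on the origin. Neither pack nor robot may touch it.
- hook: The hook with its floor track in the cabinet; origin and axes are the cabinet's, so they do NOT show the hook plate. This is an upright steel plate 4 mm thick (x), 46 mm wide (y, centred), top edge 80 mm above the origin. It is clamped tight on the track with its -x face anywhere from x = 2 to 26 mm: not measured, find it by feel. Over 20 N on the hook is too rough.
- keeper_zone (a point): Only a nominal point (x 22, y 0, z 71 mm of the cabinet) near the brass spring keeper. The keeper stands about 1.7 mm behind (+x of) the hook plate, upright at 49 to 60 mm height, its mouth sloping back to 10 mm behind the plate at 82 mm. Yields 10 mm in +x with 2.5 N + 0.5 N/mm.
- hook_zone (a point): Only a nominal point: middle of the range of the hook plate's -x face, on its top edge (x 14, y 0, z 80 mm of the cabinet). The plate goes into the pack's clip gap, the tongue between plate and keeper. Pushing the tongue in takes 2 to 10 N downward, more than the pack's weight; home is where the clip's bridge lands firmly on the plate's top edge.
- lapel_clip: Chrome lapel clip, 36 x 10 x 22 mm, lying loose on the shelf; origin at the centre of its underside. Leave alone.
- battery_door: Black battery door cover, 52 x 34 x 8 mm, loose; origin at the centre of its underside. Leave alone.
- mic_sleeve: Blue silicone mic sleeve, a tube of 28 mm outside diameter, 40 mm tall, standing loose; origin at the centre of its underside. Leave alone.

How it is judged:
By the outcome, as a careful person would: the job done as asked, in the order asked, and still so for the second after the job is handed in, with the robot touching nothing.
It also fails if it takes over 58 s, if anything falls off the work surface, if the arm or the gripper's body presses on something with over 40 N, if the wrist force passes 120 N, or if a joint passes its speed limit or range.

ROBOT

A 6-joint arm with a two-finger parallel gripper is mounted at the origin on the work surface. World frame = base frame: x ahead of the robot, y to its left, z up, the work surface at z = 0. Lengths are in mm, angles in degrees, forces in N, time in s.
With the tool pointing down it reaches from about 300 to 850 mm from the base axis. Payload 4.2 kg.
Tool frame: the origin (TCP) lies at the very end of the fingers, on their centre line; the grasp point (between the pads) lies 19 mm behind it; z points along the fingers, y is the line along which they close (so a half turn about z gives the same grasp; the last joint's range is limited). The gripper opens to 91 mm and grips with 3 to 60 N. Pads are 32 mm wide; open, the fingers measure 118 mm over their backs; the gripper's body (76 mm by 178 mm) begins 60 mm behind the grasp point.
Start: joints at [74.828, 18.312, 89.639, -0, 72.044, -1.146], TCP at [139.36, 557.873, 213.976] pointing down, gripper open.
Joint ranges: [-177.97, 177.97], [-48.28, 115.42], [12.27, 149.76], [-77.06, 257.06], [2.81, 150.46], [-146.56, 146.56]. Speed limits (degrees/s): [147.25, 147.25, 180, 180, 180, 180].

INTERFACE

Orientations are given as [roll, pitch, yaw] about the fixed x, y, z axes, in that order (R = Rz(yaw) Ry(pitch) Rx(roll)).
In Python, from workcell import env, eyes gives the robot as it stands.
- The arm moves only by the tool send_rows, never from a script. Its argument "targets" is text: rows parted by semicolons, each of 7 numbers parted by spaces: the shift along the tool's x, y, z in m, then the turn, a rotation vector about the tool's x, y, z in degrees, then the opening in per cent of the stroke, from 0 (shut) to 100 (fully open). A call has 1 to 12 rows; each row is the pose to reach, as a shift and turn from the pose commanded when the call began, along the tool's axes at that moment; what a row does not reach only later rows make up. A row lasts 1/12 s, in which the tool goes at most 41.7 mm and 7.16 degrees, less where a joint would pass 70% of its speed; a pose out of reach is approached as far as the arm can. A call with a gripper value outside its range is refused whole. The fingers move at their own pace and stop on an object; "grip_force" is the grip in N (left out, the last holds). Time passes only in rows, so rows that repeat a pose let the fingers close. It gives the time, the measured TCP pose, the force, the opening and the grip force at its end, in the units of the state.
- env.state(): the state, without advancing time (a new reading comes with each control period).
- eyes.grab_frame(name): name is "scene" or "top"; returns a dict with "image" (384x512x3 uint8, blue, green, red), "fovy" (degrees; the focal length in pixels is half the picture's height over the tangent of half this angle, whatever the lens; pixels are square), "cx", "cy" (the principal point, pixels), "eye" and "attitude" of the camera in the world. Camera axes: x right, y up, looking along -z (the intrinsics and any distortion apply to the point x, -y, -z); pixel columns grow to the right and rows downward; lengths in mm; the calibration is good to about 2 mm. A picture is of the moment at which its call begins. There is no depth.
- env.job_done(): hands the job in; it is judged then, once.
The state is a dict: "time_s": time; "qpos": joint angles; "qvel": joint speeds; "effort": joint torques, N m; "ee_pos": TCP position; "ee_rot": TCP orientation; "force": force on the tool from outside, world axes, zero at the start; "torque": the same for the moment, N m; "gripper_width": finger opening in mm; "gripper_force": force on a finger pad.
Only numpy, scipy, OpenCV 4.12 (cv2) and the standard library are available. Lean on these libraries where they do the work, as an engineer would, in place of code of your own. Each camera call takes 0.05 s, during which the arm holds its last target. There are 200 camera calls.

## Working session

There is one attempt and no reset: what is moved stays moved. The work goes in short steps, Python scripts to look and compute and a tool call to move; the robot and the scene stay as the last step left them, time stands still between calls to the robot, and variables do not carry over. Pictures are saved under pics/ and viewed, at most 10 in all, crops included, and the job is handed in when it is done.

Besides the shell and the picture viewer there is one more tool, called after "Request:" as a command line: name --argument value ..., lists and objects as JSON in quotes. send_rows: Moves the arm, as the interface text tells. Its arguments: {"type":"object","properties":{"targets":{"type":"string"},"grip_force":{"type":"number"}},"required":["targets"]}

```bash
ls; mkdir -p pics; python3 - <<'E'
from workcell import env, eyes
import cv2
for n in("scene","top"):
    f=eyes.grab_frame(n); cv2.imwrite(f"pics/{n}0.png",f["image"])
    print(n,{k:v for k,v in f.items() if k!="image"})
print(env.state())
E
```

```text
pics
scene {'fovy': 42.365079266885466, 'cx': 257.58591004357413, 'cy': 195.83111261090156, 'eye': array([ 302.62959326, -726.95452172,  788.8192637 ]), 'attitude': array([ 48.51216165,  -0.29233025, -24.82154635])}
top {'fovy': 52.455625930308365, 'cx': 247.74775961798522, 'cy': 184.00731562013019, 'eye': array([ 387.62960913,  -32.09642637, 1105.07528353]), 'attitude': array([ 12.18085358,  -0.2889339 , -90.24774163])}
{'time_s': 0.1, 'qpos': array([ 7.48288468e+01,  1.83480369e+01,  8.96987271e+01,  2.95400368e-04,
        7.20439209e+01, -1.14737145e+00]), 'qvel': array([-0.05161785, -0.02828625, -0.26586512,  0.00663344, -0.0067403 ,
        0.03801001]), 'effort': array([ 5.24346433e-04, -4.13332772e+01, -2.32509255e+01,  7.30965030e-02,
        4.21612593e-02, -5.40652297e-05]), 'ee_pos': array([139.2317656 , 557.42883784, 213.20843288]), 'ee_rot': array([-1.79909339e+02, -2.09669030e-03,  1.65976125e+02]), 'force': array([-0.87696239, -0.57407599, -0.32150817]), 'torque': array([0.00478358, 0.00216772, 0.01330528]), 'gripper_force': 0.0, 'gripper_width': 90.90366583771412}
```

View pics/scene0.png

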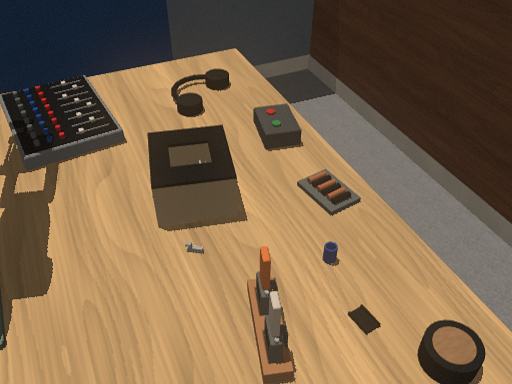

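View pics/top0.png

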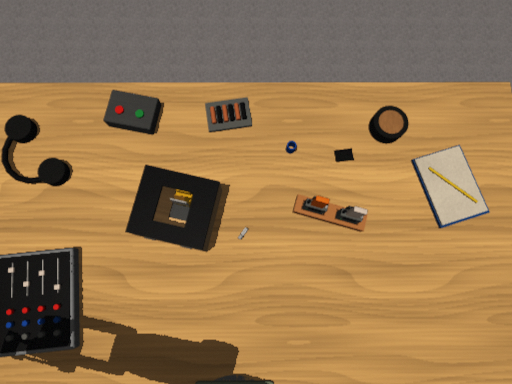

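The scene view shows the stand with the orange-handled pack at about (265,265), nearer the cabinet, and the white one at (275,320); the cabinet sits near (193,175) and the lapel clip at (195,248). In the top view the cabinet is near (178,207), the stand near (330,212), the orange handle at (320,201) and the hook and brass parts at (182,195). I'll enlarge these areas to pick corners.

```bash
cat > h.py <<'E'
import numpy as np, cv2
from scipy.spatial.transform import Rotation as R
from workcell import env, eyes
class Cam:
    def __init__(s,name):
        f=eyes.grab_frame(name); s.img=f["image"]; s.f=192/np.tan(np.radians(f["fovy"]/2)); s.c=np.array([f["cx"],f["cy"]])
        s.e=f["eye"]; s.M=R.from_euler("xyz",f["attitude"],degrees=True).as_matrix()
    def proj(s,P):
        q=(np.atleast_2d(P)-s.e)@s.M
        return s.c+s.f*np.c_[q[:,0]/-q[:,2],-q[:,1]/-q[:,2]]
    def ray(s,uv):
        d=(np.atleast_2d(uv)-s.c)/s.f
        return np.c_[d[:,0],-d[:,1],-np.ones(len(d))]@s.M.T
    def onz(s,uv,z):
        r=s.ray(uv); return s.e+r*((z-s.e[2])/r[:,2])[:,None]
def crop(img,x,y,w,h,k):
    c=cv2.resize(img[y:y+h,x:x+w],None,fx=k,fy=k,interpolation=cv2.INTER_CUBIC)
    for i in range(0,w,10): cv2.putText(c,str(x+i),(i*k,8),0,.3,(0,255,255),1); cv2.line(c,(i*k,8),(i*k,14),(0,255,255),1)
    for i in range(10,h,10): cv2.putText(c,str(y+i),(0,i*k+4),0,.3,(0,255,255),1); cv2.line(c,(20,i*k),(26,i*k),(0,255,255),1)
    return c
E
python3 - <<'E'
from h import *
t=Cam("top");s=Cam("scene")
g=lambda im:np.clip(255*(im/255.)**.6,0,255).astype(np.uint8)
a=crop(g(t.img),123,160,110,95,5) 
b=crop(g(t.img),285,188,90,48,8)
c=crop(g(s.img),143,120,110,110,5)
d=crop(g(s.img),240,240,60,140,4)
cv2.imwrite("pics/c1.png",a);cv2.imwrite("pics/c2.png",b)
o=np.zeros((570,800,3),np.uint8);o[:550,:550]=c;o[:560,555:795]=d;cv2.imwrite("pics/c3.png",o)
print(t.onz([[178,207]],120),t.onz([[330,212]],20))
E
```

```text
[[540.81446773 140.20880973 120.        ]] [[ 540.6700665  -269.19485081   20.        ]]
```

View pics/c1.png

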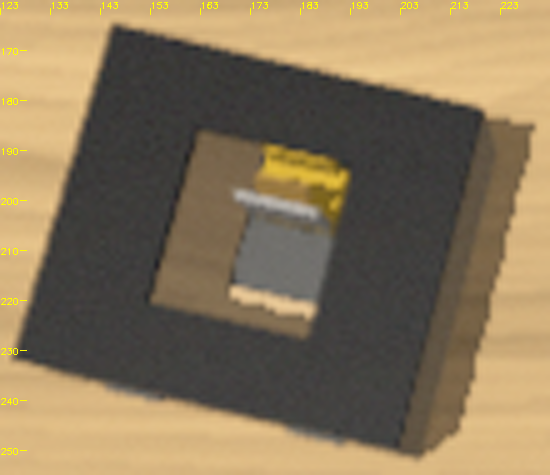

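View pics/c2.png

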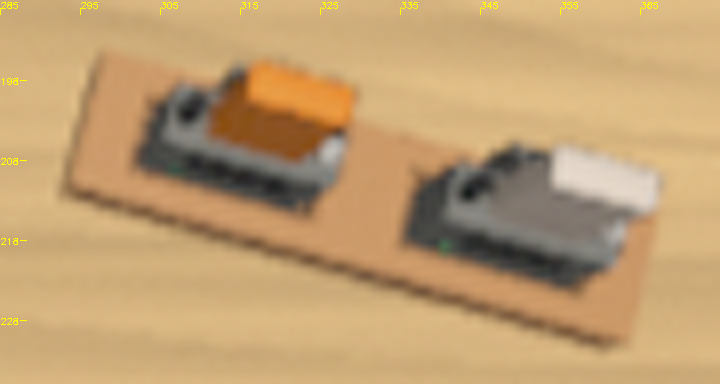

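View pics/c3.png

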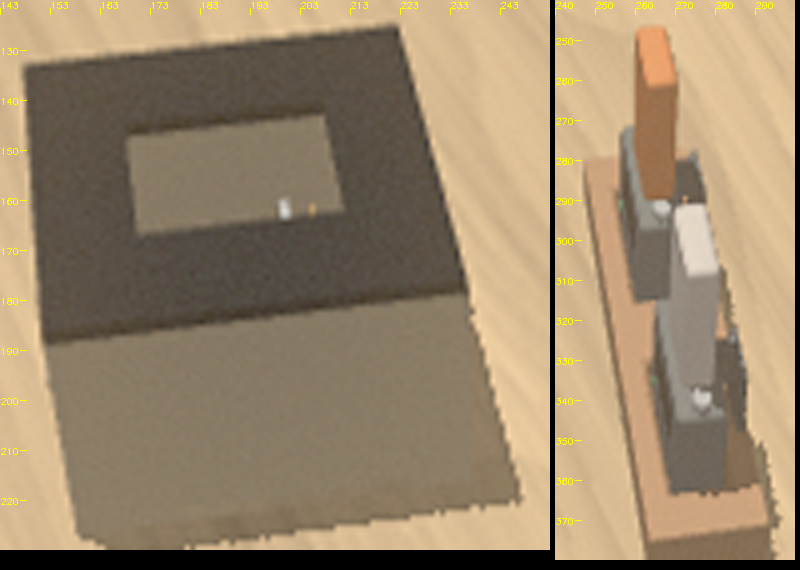

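c1 (top view): the frame's outer corners are near (145,164), (219,182), (125,232) and (203,249), and the plate's top edge runs from (170,199) to (186,203). c2 (top view): the stand corners are (297,194), (293,211) and (363,231), and the orange handle top spans (316–329, 195–203). c3 shows the same corners from the scene camera, with the handle top at (260–270, 246–261). Next I'll fit poses using both views.

```bash
cat > fit.py <<'E'
from h import *
from scipy.optimize import least_squares
t=Cam("top");s=Cam("scene")
def fit(nm,mod,obs,x0):
    # obs: list (cam, [idx], [uv])
    M=np.array(mod,float)
    def world(p): return M@R.from_euler("z",p[3],degrees=True).as_matrix().T+p[:3]
    def res(p): W=world(p); return np.concatenate([(c.proj(W[i])-np.array(u)).ravel() for c,i,u in obs])
    r=least_squares(res,x0,loss="soft_l1"); print(nm,r.x.round(1),"res",res(r.x).round(1))
    for o in obs:
        f=lambda q:(o[0].proj(world([q[0],q[1],r.x[2],q[2]])[o[1]])-np.array(o[2])).ravel()
        print("   single",least_squares(f,[*r.x[:2],r.x[3]]).x.round(1))
    return r.x
def rect(a,b): return [[a,b,0],[a,-b,0],[-a,b,0],[-a,-b,0]] # ++ +- -+ --
cab=fit("cab",rect(90,100),[(t,[0,1,2,3],[[145,164.4],[219.4,181.6],[125,231.6],[203,249]]),(s,[0,1,2,3],[[222.2,124.6],[236.2,178.2],[147,132.8],[151.2,188]])],[540,140,120,-14])
st=fit("stand",rect(25,100),[(t,[0,2,3],[[297.1,193.8],[293.1,211.1],[363.3,230.7]]),(s,[1,2,3],[[293.4,370.9],[247.9,278.9],[262.1,374.6]])],[540,-270,30,-14])
h=fit("handle",rect(7,17),[(t,[0,1,2,3],[[315.8,195.3],[328.9,198.8],[315.4,200],[328.3,203.4]]),(s,[0,1,2,3],[[266.6,246.3],[270.1,260.3],[259.8,246.3],[263.3,261.5]])],[540,-220,160,-14])
Rc=R.from_euler("z",cab[3],degrees=True).as_matrix()
for z,p in((80,[[170,198.7],[186,203]]),):
    print("plate in cab",((t.onz(p,z)-[cab[0],cab[1],0])@Rc).round(1))
print("plate scene",((s.onz([[199.5,161]],80)-[cab[0],cab[1],0])@Rc).round(1))
Rs=R.from_euler("z",st[3],degrees=True).as_matrix()
print("handle in stand",((np.array([*h[:2],0])-[*st[:2],0])@Rs).round(1))
E
python3 fit.py
```

```text
cab [543.8 153.  118.1 -13.1] res [ 0.2 -0.   0.1 -0.6  0.4  0.1 -0.6  0.6 -0.   0.9  0.1 -1.6  0.1  1.
 -0.2 -0.6]
   single [543.8 153.1 -13. ]
   single [543.6 152.3 -13.3]
stand [ 539.9 -267.2   31.1  -16.5] res [ 0.5 -0.5 -0.  -0.8 -0.  -0.2 -0.9 -0.3 -1.   0.5  0.5  0. ]
   single [ 538.7 -266.7  -16. ]
   single [ 541.  -267.6  -17.1]
handle [ 553.3 -221.   159.   -15. ] res [ 0.2 -0.7  0.6 -0.7 -0.6 -0.  -0.   0.1  0.2 -0.6  0.5  0.2 -1.   0.4
 -1.   0.1]
   single [ 552.5 -220.8  -14.5]
   single [ 553.9 -221.1  -15.4]
plate in cab [[ 21.4  21.7  80. ]
 [ 19.6 -22.9  80. ]]
plate scene [[22.5 19.9 80. ]]
handle in stand [-0.2 48.2  0. ]
```

The fits agree, with heights measured at 118, 31 and 159 mm against the 120, 30 and 160 mm given. The hook plate's −x face appears to be at about cabinet x 18.5. I'll move now, heading above the orange handle (553,-221) with the tool yaw going to 73.7°.

Request:
send_rows --targets "-0.32 -0.356 -0.016 0 0 50 100;-0.32 -0.356 -0.016 0 0 50 100;-0.32 -0.356 -0.016 0 0 50 100;-0.32 -0.356 -0.016 0 0 50 100;-0.32 -0.356 -0.016 0 0 50 100;-0.32 -0.356 -0.016 0 0 50 100;-0.32 -0.356 -0.016 0 0 50 100;-0.32 -0.356 -0.016 0 0 50 100;-0.32 -0.356 -0.016 0 0 50 100;-0.32 -0.356 -0.016 0 0 50 100;-0.32 -0.356 -0.016 0 0 50 100;-0.32 -0.356 -0.016 0 0 50 100"

```text
time_s: 1.3
ee_pos: [364.8, 131.5, 230.4]
ee_rot: [179.9, 0.1, 115.8]
force: [-0.1, 1.7, 0.0]
gripper_width: 91.0
gripper_force: 0.0
```

```bash
cat > plan.py <<'E'
import sys,numpy as np
from h import *
# target x y z yaw -> tool-frame shift (m) and turn, from the measured pose; stand/cab helpers
def plan(x,y,z,yaw,verbose=True):
    s=env.state(); T=R.from_euler("xyz",s["ee_rot"],degrees=True); G=R.from_euler("xyz",[180,0,yaw],degrees=True)
    d=T.inv().apply(np.array([x,y,z])-s["ee_pos"])/1000; w=(T.inv()*G).as_rotvec(degrees=True)
    print(round(s["time_s"],2),s["ee_pos"].round(1),s["ee_rot"].round(2),"F",s["force"].round(2),"w",round(s["gripper_width"],1),"shift",d.round(4),"turn",w.round(2))
if __name__=="__main__": plan(*map(float,sys.argv[1:]))
E
python3 plan.py 553 -221 230 73.7
```

```text
1.3 [364.8 131.5 230.4] [1.7993e+02 1.0000e-01 1.1581e+02] F [-0.1   1.75  0.04] w 91.0 shift [-0.3993  0.0159  0.0011] turn [ 0.1   0.07 42.11]
```

Request:
send_rows --targets "-0.403 0.0143 0 0 0 42.3 100;-0.403 0.0143 0 0 0 42.3 100;-0.403 0.0143 0 0 0 42.3 100;-0.403 0.0143 0 0 0 42.3 100;-0.403 0.0143 0 0 0 42.3 100;-0.403 0.0143 0 0 0 42.3 100;-0.403 0.0143 0 0 0 42.3 100;-0.403 0.0143 0 0 0 42.3 100;-0.403 0.0143 0 0 0 42.3 100;-0.403 0.0143 0 0 0 42.3 100;-0.403 0.0143 0 0 0 42.3 100;-0.403 0.0143 0 0 0 42.3 100"

```text
time_s: 2.3
ee_pos: [553.0, -222.2, 229.0]
ee_rot: [-179.9, -0.0, 73.5]
force: [0.0, 1.4, 0.4]
gripper_width: 90.8
gripper_force: 0.0
```

```bash
python3 - <<'E'
from h import *
from plan import plan
t=Cam("top");s=Cam("scene")
a=crop(t.img,270,160,110,80,7);cv2.imwrite("pics/d1.png",a)
plan(553,-221,123,73.7)
E
```

```text
2.4 [ 552.3 -220.3  229.7] [-1.7993e+02 -4.0000e-02  7.3680e+01] F [-0.61  0.24  0.46] w 91.3 shift [-0.0005  0.001   0.1067] turn [-0.07 -0.04 -0.02]
```

Request:
send_rows --targets "0 0 0.03 0 0 0 100;0 0 0.06 0 0 0 100;0 0 0.08 0 0 0 100;0 0 0.1 0 0 0 100;0 0 0.107 0 0 0 60;0 0 0.107 0 0 0 40;0 0 0.107 0 0 0 30;0 0 0.107 0 0 0 25;0 0 0.107 0 0 0 25;0 0 0.107 0 0 0 25" --grip_force 5

```text
time_s: 3.23
ee_pos: [553.5, -221.3, 124.2]
ee_rot: [179.9, 0.0, 73.7]
force: [0.1, 0.3, -0.4]
gripper_width: 54.2
gripper_force: 0.0
```

```bash
python3 - <<'E'
from h import *
from plan import plan
t=Cam("top");s=Cam("scene")
a=crop(s.img,225,190,90,110,5);b=crop(t.img,290,160,70,70,5)
o=np.zeros((560,810,3),np.uint8);o[:550,:450]=a;o[:350,455:805]=b;cv2.imwrite("pics/d2.png",o[:,:800])
plan(553,-221,123,73.7)
E
```

```text
3.33 [ 553.2 -221.3  123.7] [179.92   0.    73.67] F [-0.25 -0.49  1.57] w 46.3 shift [ 0.0002 -0.0003  0.0007] turn [ 0.08  0.   -0.03]
```

View pics/d2.png

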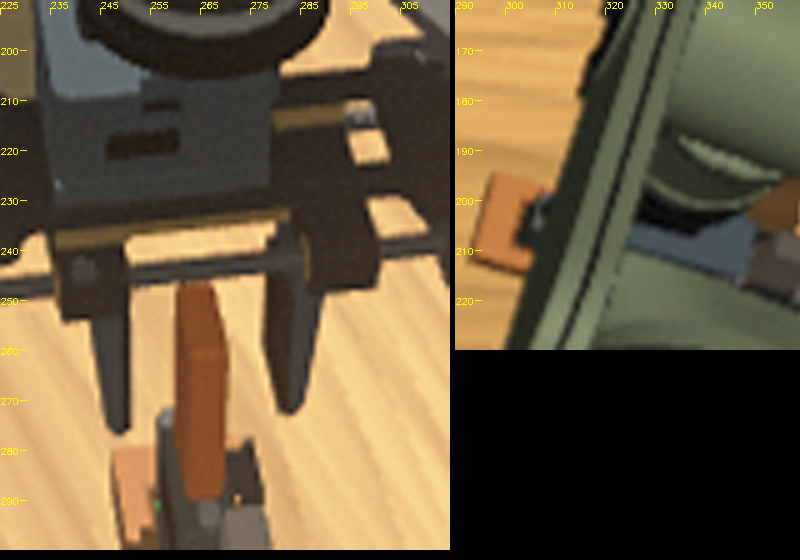

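The picture shows the two fingers straddling the orange handle: left tip (247,276), right tip (282,273), handle between at (263,275), so it's roughly centred. Closing gently, then firming up.

Request:
send_rows --targets "0 0 0 0 0 0 15;0 0 0 0 0 0 10;0 0 0 0 0 0 5;0 0 0 0 0 0 5;0 0 0 0 0 0 5;0 0 0 0 0 0 5;0 0 0 0 0 0 5;0 0 0 0 0 0 5;0 0 0 0 0 0 5" --grip_force 5

```text
time_s: 4.08
ee_pos: [552.9, -221.1, 122.9]
ee_rot: [180.0, -0.0, 73.7]
force: [-0.5, -0.2, -0.4]
gripper_width: 14.2
gripper_force: 5.0
```

Request:
send_rows --targets "0 0 0 0 0 0 5;0 0 0 0 0 0 5;0 0 0 0 0 0 5;0 0 0 0 0 0 5" --grip_force 35

```text
time_s: 4.42
ee_pos: [552.9, -221.1, 122.9]
ee_rot: [-180.0, -0.0, 73.7]
force: [-0.2, 0.1, -2.0]
gripper_width: 13.4
gripper_force: 35.0
```

Request:
send_rows --targets "0 0 -0.01 0 0 0 5;0 0 -0.02 0 0 0 5;0 0 -0.03 0 0 0 5;0 0 -0.05 0 0 0 5;0 0 -0.07 0 0 0 5;0 0 -0.095 0 0 0 5;0 0 -0.12 0 0 0 5;0 0 -0.14 0 0 0 5;0 0 -0.15 0 0 0 5;0 0 -0.15 0 0 0 5;0 0 -0.15 0 0 0 5"

```text
time_s: 5.33
ee_pos: [552.6, -221.0, 273.1]
ee_rot: [180.0, -0.0, 73.7]
force: [-0.4, 1.1, -1.5]
gripper_width: 13.8
gripper_force: 35.0
```

```bash
python3 - <<'E'
from h import *
from plan import plan
s=Cam("scene")
cv2.imwrite("pics/e1.png",crop(s.img,200,150,120,120,5))
c,sn=np.cos(np.radians(-13.1)),np.sin(np.radians(-13.1))
for hx in (-3,): plan(543.8+c*hx,152.8+sn*hx,273,76.9)
E
```

```text
5.38 [ 552.2 -220.8  272. ] [-1.7988e+02 -2.0000e-02  7.3670e+01] F [-0.08 -0.37 -1.59] w 14.0 shift [ 0.356  -0.1161 -0.0007] turn [-0.12 -0.02 -3.23]
```

View pics/e1.png

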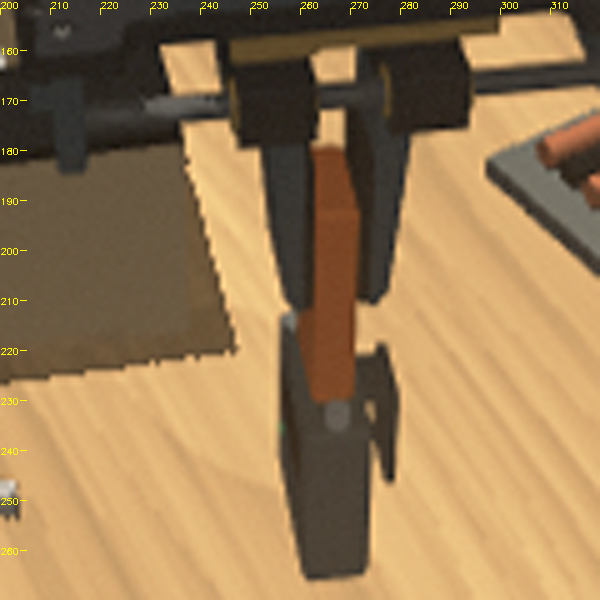

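The pack is held upright: body bottom edge at (261–273, 265), handle between the fingertips at (265,205), clip at (277,235). Next I'll go above the cabinet opening.

Request:
send_rows --targets "0.015 -0.005 0 0 0 -0.3 5;0.045 -0.015 0 0 0 -0.6 5;0.08 -0.026 0 0 0 -1 5;0.12 -0.039 0 0 0 -1.4 5;0.16 -0.052 0 0 0 -1.8 5;0.2 -0.065 0 0 0 -2.2 5;0.24 -0.078 0 0 0 -2.5 5;0.28 -0.091 0 0 0 -2.8 5;0.315 -0.103 0 0 0 -3 5;0.34 -0.111 0 0 0 -3.2 5;0.352 -0.115 0 0 0 -3.2 5;0.356 -0.116 0 0 0 -3.2 5"

```text
time_s: 6.38
ee_pos: [540.4, 155.5, 271.6]
ee_rot: [-179.8, 0.0, 77.1]
force: [-0.1, -1.4, -1.0]
gripper_width: 13.9
gripper_force: 35.0
```

Request:
send_rows --targets "0 0 0 0 0 0 5;0 0 0 0 0 0 5;0 0 0 0 0 0 5"

```text
time_s: 6.63
ee_pos: [541.6, 151.7, 272.7]
ee_rot: [-180.0, 0.0, 76.8]
force: [0.5, -0.5, -0.7]
gripper_width: 13.9
gripper_force: 35.0
```

```bash
cat > inhand.py <<'E'
from h import *
from plan import plan
st=env.state(); s=Cam("scene")
plan(540.9,153.5,200,76.9)
yaw=st["ee_rot"][2]-90
P=np.array([[a,b,z] for z in(0,150) for a,b in ([(-11,-30),(11,-30)] if z==0 else [(-7,17),(7,17),(7,-17),(-7,-17)])],float)
W=R.from_euler("z",yaw,degrees=True).apply(P)+st["ee_pos"]-[0,0,113]
print(s.proj(W).round(1))
u,v=s.proj(st["ee_pos"])[0].astype(int); print(u,v)
x0,y0=max(0,u-55),max(0,v-40); cv2.imwrite("pics/f1.png",crop(s.img,x0,y0,110,110,5))
E
python3 inhand.py
```

```text
6.68 [541.7 151.6 272.9] [-1.7999e+02  3.0000e-02  7.6760e+01] F [ 0.08  0.25 -1.49] w 13.7 shift [ 0.0017 -0.0012  0.0729] turn [-0.01  0.03 -0.14]
[[183.2 147.8]
 [193.4 146.7]
 [176.1  73.8]
 [183.   73.1]
 [184.6  81.2]
 [177.5  81.9]]
182 93
```

View pics/f1.png

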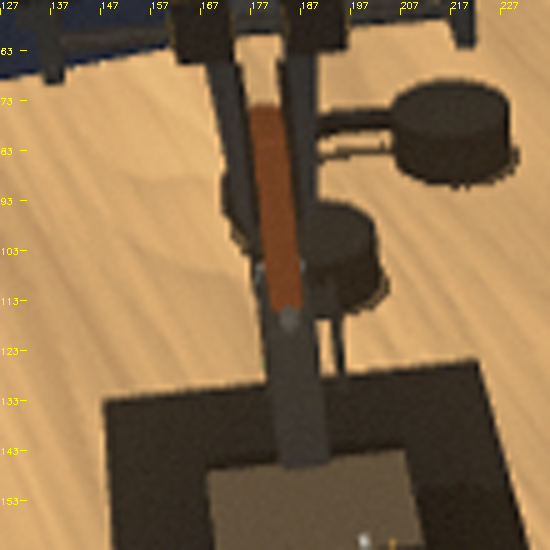

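The pack hangs straight over the opening: body bottom at (183–193,146), matching the predicted (183,148) and (193,147), and the plate tip shows at (199,161). I'll shift 6 mm to cabinet −x so the tongue goes down in front of the plate, then lower.

Request:
send_rows --targets "0.0018 -0.0063 0 0 0 -0.14 5;0.0018 -0.0063 0 0 0 -0.14 5;0.0018 -0.0063 0.02 0 0 -0.14 5;0.0018 -0.0063 0.04 0 0 -0.14 5;0.0018 -0.0063 0.055 0 0 -0.14 5;0.0018 -0.0063 0.07 0 0 -0.14 5;0.0018 -0.0063 0.08 0 0 -0.14 5;0.0018 -0.0063 0.09 0 0 -0.14 5;0.0018 -0.0063 0.095 0 0 -0.14 5;0.0018 -0.0063 0.1 0 0 -0.14 5;0.0018 -0.0063 0.1 0 0 -0.14 5;0.0018 -0.0063 0.1 0 0 -0.14 5"

```text
time_s: 7.68
ee_pos: [536.2, 156.4, 173.3]
ee_rot: [180.0, -0.0, 77.0]
force: [-0.7, -0.4, -0.4]
gripper_width: 13.9
gripper_force: 35.0
```

Request:
send_rows --targets "0 0 0.003 0 0 0 5;0 0 0.006 0 0 0 5;0 0 0.009 0 0 0 5;0 0 0.012 0 0 0 5;0 0 0.015 0 0 0 5;0 0 0.018 0 0 0 5;0 0 0.02 0 0 0 5;0 0 0.02 0 0 0 5"

```text
time_s: 8.35
ee_pos: [535.6, 156.3, 152.3]
ee_rot: [-179.9, 0.0, 77.0]
force: [-0.9, -0.1, -1.7]
gripper_width: 14.1
gripper_force: 35.0
```

```bash
cat > st.py <<'E'
from h import *
s=env.state(); c=R.from_euler("z",-13.1,degrees=True).inv()
p=c.apply(s["ee_pos"]-[543.8,153,113]); print(round(s["time_s"],2),"pack in cab",p.round(2),"F cab",c.apply(s["force"]).round(2),"rot",s["ee_rot"].round(2),"w",round(s["gripper_width"],1))
E
python3 st.py
```

```text
8.35 pack in cab [-8.74  1.32 39.34] F cab [-0.88 -0.3  -1.66] rot [-1.7994e+02  3.0000e-02  7.7020e+01] w 14.1
```

Request:
send_rows --targets "0 0.0005 0 0 0 0 5;0 0.001 0 0 0 0 5;0 0.0015 0 0 0 0 5;0 0.002 0 0 0 0 5;0 0.0025 0 0 0 0 5;0 0.003 0 0 0 0 5;0 0.003 0 0 0 0 5"

```text
time_s: 8.93
ee_pos: [539.0, 155.7, 153.0]
ee_rot: [180.0, -0.0, 77.0]
force: [0.6, -0.4, -0.7]
gripper_width: 13.7
gripper_force: 35.0
```

Request:
send_rows --targets "0 0.0005 0 0 0 0 5;0 0.001 0 0 0 0 5;0 0.001 0 0 0 0 5"

```text
time_s: 9.18
ee_pos: [539.9, 155.4, 152.9]
ee_rot: [180.0, -0.0, 77.0]
force: [-0.4, -0.3, -2.1]
gripper_width: 14.1
gripper_force: 35.0
```

```bash
python3 st.py
```

```text
9.18 pack in cab [-4.34  1.5  39.95] F cab [-0.33 -0.4  -2.06] rot [ 1.800e+02 -1.000e-02  7.702e+01] w 14.1
```

Request:
send_rows --targets "0 0.0004 0 0 0 0 5;0 0.0008 0 0 0 0 5;0 0.0008 0 0 0 0 5"

```text
time_s: 9.43
ee_pos: [540.7, 155.3, 152.9]
ee_rot: [180.0, -0.0, 77.0]
force: [-0.4, 0.2, -1.3]
gripper_width: 13.8
gripper_force: 35.0
```

Request:
send_rows --targets "0 0.0004 0 0 0 0 5;0 0.0008 0 0 0 0 5;0 0.0008 0 0 0 0 5"

```text
time_s: 9.68
ee_pos: [541.5, 155.1, 153.0]
ee_rot: [180.0, -0.0, 77.0]
force: [0.4, -0.3, -0.1]
gripper_width: 14.0
gripper_force: 35.0
```

```bash
python3 st.py
```

```text
9.68 pack in cab [-2.74  1.51 39.98] F cab [ 0.41 -0.16 -0.13] rot [ 1.7999e+02 -1.0000e-02  7.7010e+01] w 14.0
```

Request:
send_rows --targets "0 0.0004 0 0 0 0 5;0 0.0008 0 0 0 0 5;0 0.0008 0 0 0 0 5"

```text
time_s: 9.93
ee_pos: [542.2, 154.9, 152.9]
ee_rot: [180.0, -0.0, 77.0]
force: [0.7, -0.5, -1.3]
gripper_width: 13.8
gripper_force: 35.0
```

Request:
send_rows --targets "0 0.0004 0 0 0 0 5;0 0.0008 0 0 0 0 5;0 0.0008 0 0 0 0 5"

```text
time_s: 10.18
ee_pos: [543.0, 154.7, 152.9]
ee_rot: [180.0, -0.0, 77.0]
force: [0.1, 0.6, -1.4]
gripper_width: 13.9
gripper_force: 35.0
```

Request:
send_rows --targets "0 0.0004 0 0 0 0 5;0 0.0008 0 0 0 0 5;0 0.0008 0 0 0 0 5"

```text
time_s: 10.43
ee_pos: [543.3, 154.6, 152.9]
ee_rot: [-179.9, -0.0, 77.0]
force: [-0.2, 0.4, -0.8]
gripper_width: 13.8
gripper_force: 35.0
```

```bash
python3 st.py; python3 -c "
from h import *
s=env.state();print(s['torque'],s['qpos'])"
```

```text
10.43 pack in cab [-0.81  1.47 39.92] F cab [-0.25  0.35 -0.84] rot [-179.94   -0.     77.01] w 13.8
[-0.00843574  0.4085816  -0.00445871] [1.47008315e+01 2.00237374e+01 9.63384755e+01 3.15123430e-02
 6.36870085e+01 2.76817966e+01]
```

Request:
send_rows --targets "0 0 0 0 0 0 5;0 0 0 0 0 0 5"

```text
time_s: 10.6
ee_pos: [543.3, 154.6, 152.9]
ee_rot: [-180.0, -0.0, 77.0]
force: [-1.4, 0.1, -0.9]
gripper_width: 13.7
gripper_force: 35.0
```

Request:
send_rows --targets "0 0.0005 0 0 0 0 5;0 0.0005 0 0 0 0 5"

```text
time_s: 10.77
ee_pos: [543.5, 154.6, 152.9]
ee_rot: [-179.9, 0.0, 77.0]
force: [-2.6, 1.3, 1.1]
gripper_width: 13.8
gripper_force: 35.0
```

Contact felt: motion stalls at pack x ≈ −0.8 while the torque and −x force rise, so the plate face is at about cabinet x 21.1. Backing off, raising over the plate and moving across to pack x ≈ 8.

Request:
send_rows --targets "0 -0.0015 0 0 0 0 5;0 -0.003 0 0 0 0 5;0 -0.003 -0.006 0 0 0 5;0 -0.003 -0.012 0 0 0 5;0 -0.003 -0.018 0 0 0 5;0 -0.003 -0.024 0 0 0 5;0 -0.003 -0.024 0 0 0 5;0 0.001 -0.024 0 0 0 5;0 0.005 -0.024 0 0 0 5;0 0.0078 -0.024 0 0 0 5;0 0.0078 -0.024 0 0 0 5;0 0.0078 -0.024 0 0 0 5"

```text
time_s: 11.77
ee_pos: [551.9, 152.5, 176.5]
ee_rot: [-180.0, 0.0, 77.0]
force: [-0.3, -0.2, -1.3]
gripper_width: 13.6
gripper_force: 35.0
```

```bash
python3 st.py;  python3 - <<'E'
from h import *
print(env.state()["torque"])
s=Cam("scene"); st=env.state()
yaw=st["ee_rot"][2]-90
P=np.array([(-7,17,150),(7,17,150),(7,-17,150),(-7,-17,150),(-11,-30,70),(11,-30,70)],float)
print(s.proj(R.from_euler("z",yaw,degrees=True).apply(P)+st["ee_pos"]-[0,0,113]).round(1))
cv2.imwrite("pics/g1.png",crop(s.img,140,80,110,110,5))
E
```

```text
11.77 pack in cab [ 7.96  1.38 63.49] F cab [-0.28 -0.24 -1.34] rot [-1.7996e+02  2.0000e-02  7.7000e+01] w 13.6
[-0.11092151  0.08368193 -0.03091683]
[[185.  113.4]
 [191.5 112.7]
 [193.3 121.2]
 [186.6 121.9]
 [188.7 156.2]
 [198.7 155. ]]
```

View pics/g1.png

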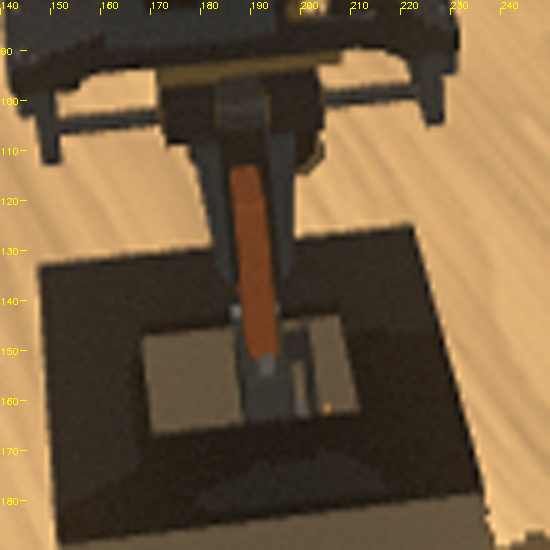

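The picture shows the plate tip (200,160) lying in the gap between the pack body (193,158) and the clip tongue (202,155), with the brass beyond at (205,161). Lowering gently and watching the force.

Request:
send_rows --targets "0 0 0.0025 0 0 0 5;0 0 0.005 0 0 0 5;0 0 0.0075 0 0 0 5;0 0 0.01 0 0 0 5;0 0 0.012 0 0 0 5;0 0 0.012 0 0 0 5"

```text
time_s: 12.32
ee_pos: [551.4, 152.6, 164.3]
ee_rot: [-179.9, 0.0, 77.0]
force: [-0.7, -0.3, -1.7]
gripper_width: 13.5
gripper_force: 35.0
```

Request:
send_rows --targets "0 0 0.0015 0 0 0 5;0 0 0.003 0 0 0 5;0 0 0.0045 0 0 0 5;0 0 0.006 0 0 0 5;0 0 0.006 0 0 0 5"

```text
time_s: 12.73
ee_pos: [551.6, 152.6, 158.6]
ee_rot: [-180.0, 0.0, 77.0]
force: [0.6, 0.3, -1.3]
gripper_width: 13.9
gripper_force: 35.0
```

```bash
python3 st.py
```

```text
12.73 pack in cab [ 7.7   1.39 45.59] F cab [ 0.51  0.38 -1.33] rot [-1.7997e+02  1.0000e-02  7.7010e+01] w 13.9
```

Request:
send_rows --targets "0 0 0.0015 0 0 0 5;0 0 0.003 0 0 0 5;0 0 0.0045 0 0 0 5;0 0 0.006 0 0 0 5;0 0 0.006 0 0 0 5"

```text
time_s: 13.15
ee_pos: [551.2, 152.8, 152.7]
ee_rot: [-179.9, 0.0, 77.0]
force: [-1.9, 1.0, -1.0]
gripper_width: 13.6
gripper_force: 35.0
```

Request:
send_rows --targets "0 0 0.0015 0 0 0 5;0 0 0.003 0 0 0 5;0 0 0.0045 0 0 0 5;0 0 0.006 0 0 0 5;0 0 0.006 0 0 0 5"

```text
time_s: 13.57
ee_pos: [551.1, 152.8, 146.5]
ee_rot: [-179.9, 0.0, 77.0]
force: [-3.5, 1.2, 0.1]
gripper_width: 14.1
gripper_force: 35.0
```

```bash
python3 st.py
```

```text
13.57 pack in cab [ 7.1   1.47 33.48] F cab [-3.71  0.32  0.13] rot [-179.9     0.     77.01] w 14.1
```

Request:
send_rows --targets "0 0 0.0015 0 0 0 5;0 0 0.003 0 0 0 5;0 0 0.0045 0 0 0 5;0 0 0.006 0 0 0 5;0 0 0.0075 0 0 0 5;0 0 0.009 0 0 0 5;0 0 0.01 0 0 0 5;0 0 0.01 0 0 0 5"

```text
time_s: 14.23
ee_pos: [551.5, 152.6, 136.5]
ee_rot: [-180.0, 0.0, 77.0]
force: [-4.4, 0.6, 0.1]
gripper_width: 13.7
gripper_force: 35.0
```

Request:
send_rows --targets "0 0 0.001 0 0 0 5;0 0 0.002 0 0 0 5;0 0 0.002 0 0 0 5"

```text
time_s: 14.48
ee_pos: [551.7, 152.7, 134.8]
ee_rot: [-180.0, -0.0, 77.0]
force: [-3.7, 0.1, 0.9]
gripper_width: 13.9
gripper_force: 35.0
```

```bash
python3 st.py
```

```text
14.48 pack in cab [ 7.75  1.49 21.78] F cab [-3.65 -0.7   0.93] rot [-179.98   -0.     77.01] w 13.9
```

Request:
send_rows --targets "0 0 0.0005 0 0 0 5;0 0 0.001 0 0 0 5;0 0 0.001 0 0 0 5"

```text
time_s: 14.73
ee_pos: [551.8, 152.7, 133.9]
ee_rot: [180.0, -0.0, 77.0]
force: [-3.6, 1.6, 0.3]
gripper_width: 13.7
gripper_force: 35.0
```

Request:
send_rows --targets "0 0 0.0004 0 0 0 5;0 0 0.0008 0 0 0 5;0 0 0.0008 0 0 0 5"

```text
time_s: 14.98
ee_pos: [551.8, 152.7, 133.1]
ee_rot: [180.0, -0.0, 77.0]
force: [-3.3, 1.3, 1.6]
gripper_width: 13.4
gripper_force: 35.0
```

Request:
send_rows --targets "0 0 0.0004 0 0 0 5;0 0 0.0004 0 0 0 5"

```text
time_s: 15.15
ee_pos: [551.9, 152.7, 132.8]
ee_rot: [180.0, -0.0, 77.0]
force: [-3.8, 0.2, 1.3]
gripper_width: 14.0
gripper_force: 35.0
```

```bash
python3 st.py
```

```text
15.15 pack in cab [ 7.93  1.52 19.84] F cab [-3.72 -0.7   1.28] rot [ 1.7999e+02 -1.0000e-02  7.7010e+01] w 14.0
```

Request:
send_rows --targets "0 0 0.0004 0 0 0 5;0 0 0.0004 0 0 0 5"

```text
time_s: 15.32
ee_pos: [551.9, 152.7, 132.8]
ee_rot: [180.0, -0.0, 77.0]
force: [-4.6, -1.1, 5.1]
gripper_width: 14.0
gripper_force: 35.0
```

Request:
send_rows --targets "0 0 0.0004 0 0 0 5;0 0 0.0004 0 0 0 5"

```text
time_s: 15.48
ee_pos: [551.9, 152.7, 132.8]
ee_rot: [180.0, -0.0, 77.0]
force: [-5.5, 0.3, 7.7]
gripper_width: 13.5
gripper_force: 35.0
```

```bash
python3 st.py
```

```text
15.48 pack in cab [ 7.93  1.52 19.75] F cab [-5.47 -0.93  7.72] rot [ 1.7997e+02 -2.0000e-02  7.7010e+01] w 13.5
```

Home: z stopped at 132.8 (pack z ≈ 20) while the down force rose to about 8 N. I'll shift 1.2 mm to −x so the keeper load comes onto the plate, then look at the forces before letting go.

Request:
send_rows --targets "0 -0.0004 0 0 0 0 5;0 -0.0008 0 0 0 0 5;0 -0.0012 0 0 0 0 5;0 -0.0012 0 0 0 0 5"

```text
time_s: 15.82
ee_pos: [551.7, 152.8, 132.7]
ee_rot: [179.8, -0.0, 77.0]
force: [-2.9, 0.3, 5.6]
gripper_width: 13.7
gripper_force: 35.0
```

```bash
python3 st.py
```

```text
15.82 pack in cab [ 7.72  1.57 19.74] F cab [-2.88 -0.38  5.58] rot [ 1.7984e+02 -3.0000e-02  7.7030e+01] w 13.7
```

Request:
send_rows --targets "0 0 0 0 0 0 5;0 0 0 0 0 0 5;0 0 0 0 0 0 5" --grip_force 5

```text
time_s: 16.07
ee_pos: [551.6, 152.8, 132.7]
ee_rot: [179.9, -0.0, 77.0]
force: [-2.8, -1.6, 6.1]
gripper_width: 14.0
gripper_force: 5.0
```

Request:
send_rows --targets "0 0 0 0 0 0 18;0 0 0 0 0 0 22;0 0 0 0 0 0 30;0 0 0 0 0 0 40;0 0 0 0 0 0 45;0 0 0 0 0 0 45;0 0 0 0 0 0 45"

```text
time_s: 16.65
ee_pos: [550.8, 152.9, 131.8]
ee_rot: [180.0, -0.0, 77.0]
force: [0.7, -0.0, 0.0]
gripper_width: 41.0
gripper_force: 0.0
```

```bash
python3 st.py
```

```text
16.65 pack in cab [ 6.81  1.49 18.83] F cab [0.66 0.14 0.04] rot [179.99  -0.    77.01] w 41.0
```

Released with zero force on the tool. Retreating straight up, then aside to clear the view.

Request:
send_rows --targets "0 0 -0.01 0 0 0 45;0 0 -0.03 0 0 0 45;0 0 -0.06 0 0 0 45;0 0 -0.09 0 0 0 45;0 0 -0.12 0 0 0 45;0 0 -0.15 0 0 0 45;0 0 -0.15 0 0 0 45"

```text
time_s: 17.23
ee_pos: [553.5, 153.7, 289.7]
ee_rot: [179.3, -0.4, 77.0]
force: [1.3, 0.6, 0.9]
gripper_width: 41.1
gripper_force: 0.0
```

Request:
send_rows --targets "0 -0.03 0 0 0 0 45;0 -0.07 0 0 0 0 45;0 -0.11 0 0 0 0 45;0 -0.15 0 0 0 0 45;0 -0.18 0 0 0 0 45;0 -0.2 0 0 0 0 45;0 -0.2 0 0 0 0 45;0 -0.2 0 0 0 0 45"

```text
time_s: 17.9
ee_pos: [355.4, 198.0, 282.7]
ee_rot: [179.9, -0.1, 77.1]
force: [0.5, -1.2, 0.1]
gripper_width: 41.0
gripper_force: 0.0
```

```bash
python3 - <<'E'
from h import *
s=Cam("scene");t=Cam("top");yaw=-13.1
P=np.array([(-7,17,150),(7,17,150),(7,-17,150),(-7,-17,150)],float)+[6.65,1.5,20]
W=R.from_euler("z",yaw,degrees=True).apply(P)+[543.8,153,0]
print(s.proj(W).round(1),t.proj(W).round(1))
o=np.zeros((600,800,3),np.uint8);o[:500,:500]=crop(s.img,140,100,100,100,5);o[:300,500:800]=crop(t.img,145,165,75,75,4)
o[300:600,500:800]=crop(s.img,180,240,150,150,2);cv2.imwrite("pics/z1.png",o)
E
```

```text
[[186.3 130.3]
 [192.7 129.6]
 [194.3 138.2]
 [187.9 139. ]] [[161.9 201.1]
 [163.4 195.6]
 [176.9 198.6]
 [175.4 204.2]]Traceback (most recent call last):
  File "<stdin>", line 7, in <module>
ValueError: could not broadcast input array from shape (288,300,3) into shape (300,300,3)
```

```bash
python3 - <<'E'
from h import *
s=Cam("scene");t=Cam("top")
o=np.zeros((600,800,3),np.uint8);o[:500,:500]=crop(s.img,140,100,100,100,5);o[:300,500:800]=crop(t.img,145,165,75,75,4)
o[300:588,500:800]=crop(s.img,180,240,150,144,2);cv2.imwrite("pics/z1.png",o)
E
```

```text
(no output)
```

View pics/z1.png

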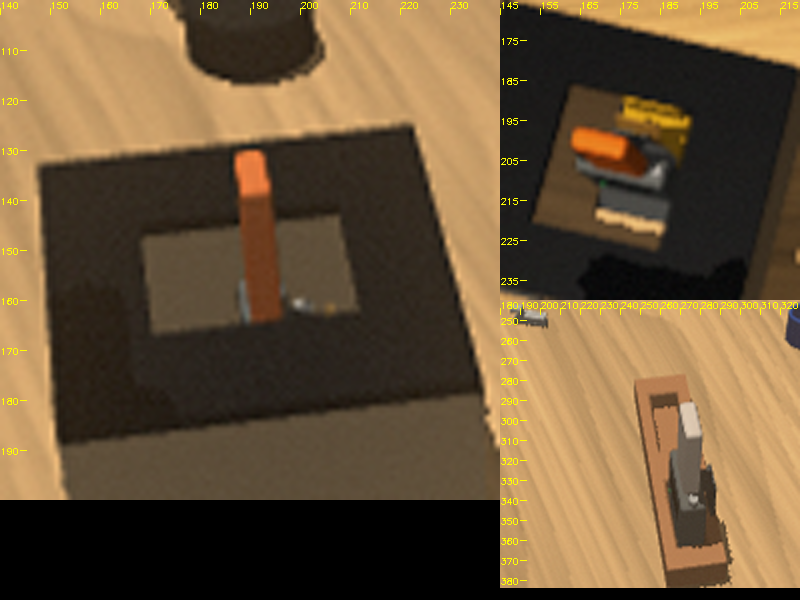

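The pack hangs upright in the opening. Its handle top spans (187–194, 130–139), as predicted for fully home. The spare, stand, lapel clip and sleeve have not moved. Handing in.

```bash
python3 -c "
from workcell import env
print(env.job_done())"
```

```text
the job is handed in; nothing more can be done
None
```

The orange-handled pack is hung fully home on the hook and released, with no frame contact seen and nothing else in view moved; the job was handed in at about 18 s of the 58 s allowed.

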